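# Reset the stop, then hold the strip clamp open at the mark

### The job

Ready the strip clamp for loading: press the stop station's mushroom head fully down and let it spring back up, then turn the head clockwise (seen from above) as far as it goes to reset it, and only after that pull the clamp's spring-return handle out until its pointer is in line with the tip of the mark clip. The clamp shuts by itself if let go, so the program finishes while the gripper is still holding the handle steady at the mark. Leave the tape roll, the core coupon and the caliper where they lie.

Things in the scene. Friction and masses are not known exactly. Their poses are not given: they have to be found in the camera images.
- clamp: Strip clamp, fixed to the table: an aluminium base plate 270 mm long (its x), 100 mm wide, 20 mm thick, with a fixed dark steel jaw (90 mm wide, top 70 mm above the table) at its +x end. Origin on the table 15 mm to the +x side of the plate's centre; z up. The moving jaw slides on it along the clamp's -x direction (about towards the robot). The clamp and the stop station may stand on either side of the table and are turned by up to 0.35 and 0.5 rad.
- jaw (a joint): How far the sliding jaw is pulled out along the clamp's -x, in m: 0 = shut (home), 0.105 = end of travel, which is past the mark. A spring pulls it home with 4 N at 0 and 90 N/m more as it is pulled (about 12 N at 0.085); let go, it shuts.
- jaw_handle (a point): Centre of the clamp's handle: an upright black plastic plate on the sliding carriage, 14 mm thick along the clamp's x, 56 mm wide along its y, from 44 to 88 mm above the table (this point at 66 mm). Its axes are the clamp's. Pinch it from above across its thickness: the carriage's steel top lies 44 mm above the table, below it and on both its sides; the moving jaw (80 mm wide, top at 70 mm) begins 73 mm to the +x side of the handle and moves with it.
- jaw_pointer (a point): Tip of the pointer, a 4 mm wide dark steel finger that sticks out of the sliding carriage on the clamp's +y side, straight below and in line with the handle (same clamp x), 51 mm to its +y side, 34 mm above the table.
- mark_tip (a point): Inner tip of the mark clip: a fixed steel block 12 x 16 x 32 mm standing on the table against the +y edge of the clamp's base plate, with a 4 mm wide dark steel bar across its top whose inner end is this point, 34 mm above the table. Its axes are the clamp's. It lies 45 to 85 mm to the clamp's -x side of the shut pointer; it stops nothing, the pointer passes beside it. The pull needed is the distance from pointer to mark along the clamp's -x.
- stop_box: Stop station, fixed to the table: a grey box 85 x 85 mm, 50 mm high, with the mushroom head upright on its top. Origin on the table under its centre.
- stop_rib (a point): On the axis of the mushroom head, 93 mm above the table while the head is up. The head is a grey disc 44 mm across (64 to 78 mm above the table) with a straight grip rib on top: 38 mm long along this point's x, 14 mm thick along its y, from 77 to 103 mm above the table. The frame turns and sinks with the head.
- stop_press (a joint): How far the mushroom head is pressed down, in m: 0 = up, 0.007 = fully down. A spring returns it: 1.8 N to start moving it, 6 N fully down.
- stop_turn (a joint): Angle of the mushroom head, rad: grows as it is turned clockwise seen from above, from near 0 (0 to 0.12 at the start) to a stop at 1.0 (reset). Light friction, it stays where it is left.
- tape: Bystander: a roll of paper tape lying flat, 90 mm across, 25 mm high. Origin at the centre of its underside.
- coupon: Bystander: a brown core coupon 40 x 40 x 25 mm. Origin at the centre of its underside.
- caliper: Bystander: a caliper lying flat, 160 mm long, 11 mm high. Origin at the middle of its beam, on the table.
Things that resemble listed ones, but are neither listed nor needed, are in the scene too. There is more than one size of the stop_box; the job needs the middle-sized.

How it is judged:
By the outcome, as a careful person would: the job done as asked, in the order asked, and still so for the second after the job is handed in, while the arm keeps its last pose, push and grip.
It also fails if it takes over 58 s, if anything falls off the work surface, if the arm or the gripper's body presses on something with over 40 N, if the wrist force passes 120 N, or if a joint passes its speed limit or range.

### The arm

A 6-joint arm with a two-finger parallel gripper is mounted at the origin on the work surface. World frame = base frame: x ahead of the robot, y to its left, z up, the work surface at z = 0. Lengths are in m, angles in rad, forces in N, time in s.
With the tool pointing down it reaches from about 0.3 to 0.775 m from the base axis. Payload 14.6 kg.
Tool frame: the origin (TCP) lies on the centre line of the jaws, within the pads' length; the fingertips stand 19 mm ahead of it and the grasp point (between the pads) is the TCP; z points along the fingers, y is the direction in which the jaws open and shut (so a half turn about z gives the same grasp; the last joint's range is limited). The gripper opens to 94 mm and grips with 3 to 60 N. Pads are 16 mm wide; open, the fingers measure 119 mm over their backs; the gripper's body (75 mm by 177 mm) begins 78 mm behind the grasp point.
Start: joints at [-1.241, 0.3, 1.521, -0, 1.321, -0.067], TCP at [0.213, -0.507, 0.224] pointing down, gripper open.
Joint ranges: [-3.03, 3.03], [-0.79, 2.21], [0.23, 2.52], [-1.04, 4.18], [0, 3.07], [-2.55, 2.55]. Speed limits (rad/s): [2.22, 2.22, 2.57, 3.14, 3.14, 3.14].

### API

Orientations are given as [roll, pitch, yaw] about the fixed x, y, z axes, in that order (R = Rz(yaw) Ry(pitch) Rx(roll)).
In Python, from station import ctrl gives the robot as it stands. The module is installed in compiled form; this text tells all that it offers.
- The arm moves only by the shell command python3 -m creep 'ROWS' [FORCE]. ROWS is a JSON object of lists of equal length, an entry for each row: "translation": the shift along the world's x, y, z in mm, a list of three; "yaw": the turn about the world's z in rad; "gripper": the closure in counts, from 0 (fully open) to 255 (shut). A call has 1 to 5 rows; each row is the pose to reach, as a shift and turn from the pose measured when the call began; what a row does not reach only later rows make up. A row lasts 1/12 s, in which the tool goes at most 41.7 mm and 7.16 degrees, less where a joint would pass 70% of its speed; a pose out of reach is approached as far as the arm can. A call with a gripper value outside its range is refused whole. The fingers move at their own pace and stop on an object; FORCE is the grip in N (left out, the last holds). Time passes only in rows, so rows that repeat a pose let the fingers close. It gives the time, the measured TCP pose, the force and the opening at its end, in the units of the state.
- ctrl.get_obs(): the state, without advancing time (a new reading comes with each control period).
- ctrl.camera(name): name is "side" or "top"; returns a dict with "pixels" (384x512x3 uint8, red, green, blue), "depth" (384x512 float32, m along the optical axis (not along the pixel's ray), 0 where there is no reading), "fx", "fy", "cx", "cy" (pixels), "dist" ([k1, k2, p1, p2, k3] as OpenCV has them; the pictures are not rectified), "R" (3x3) and "t" (3): a world point X has camera coordinates R X + t. Camera axes: x right, y down, z forward; pixel columns grow to the right and rows downward; lengths in m; the calibration is good to about 2 mm. A picture is of the moment at which its call begins.
- ctrl.hand_in(): hands the job in, once; it reports no verdict.
The state is a dict: "time_s": time; "qpos": joint angles; "joint_vel": joint speeds; "tau": joint torques, N m; "ee_pos": TCP position; "eef_rot": TCP orientation; "force": force on the tool from outside, world axes, zero at the start; "moment": the same for the moment, N m; "grip_width": finger opening in m.
Only numpy, scipy, OpenCV 4.12 (cv2) and the standard library are available. Lean on these libraries where they do the work, as an engineer would, in place of code of your own. Each camera call takes 0.05 s, during which the arm holds its last target. There are 200 camera calls.

## Working session

There is one attempt and no reset: what is moved stays moved. The work goes in short steps, Python scripts to look and compute and a shell command to move; the robot and the scene stay as the last step left them, time stands still between calls to the robot, and variables do not carry over. Pictures are saved under pics/ and viewed, about 8 in all and at most 12, crops included, and the job is handed in when it is done.

```bash
mkdir -p pics; cat > h.py <<'E'
import numpy as np, cv2, pickle
from station import ctrl
def grab(n):
    c=ctrl.camera(n); pickle.dump(c,open(f'{n}.pkl','wb')); return c
def load(n): return pickle.load(open(f'{n}.pkl','rb'))
def K(c): return np.array([[c['fx'],0,c['cx']],[0,c['fy'],c['cy']],[0,0,1.]])
def cast(c,uv,z):
    uv=np.asarray(uv,float).reshape(-1,1,2)
    p=cv2.undistortPoints(uv,K(c),np.array(c['dist']))[:,0]
    R=np.array(c['R']);t=np.array(c['t'])
    d=np.c_[p,np.ones(len(p))]@R; o=-R.T@t
    s=(z-o[2])/d[:,2]; return o+d*s[:,None]
def cloud(c):
    H,W=c['depth'].shape
    u,v=np.meshgrid(np.arange(W),np.arange(H))
    uv=np.stack([u,v],-1).reshape(-1,1,2).astype(float)
    p=cv2.undistortPoints(uv,K(c),np.array(c['dist']))[:,0]
    d=c['depth'].reshape(-1,1); X=np.c_[p,np.ones(len(p))]*d
    X=(X-np.array(c['t']))@np.array(c['R']); X[d[:,0]==0]=np.nan
    return X.reshape(H,W,3)
E
python3 - <<'E'
from h import *
for n in('side','top'):
    c=grab(n); cv2.imwrite(f'pics/{n}0.png',cv2.resize(c['pixels'][:,:,::-1],(800,600),interpolation=cv2.INTER_CUBIC))
    print(n,-np.array(c['R']).T@np.array(c['t']),c['fx'],c['dist'])
print(ctrl.get_obs())
E
```

```text
side [0.01422461 0.88132739 0.7194526 ] 379.85724442877256 [0.002183 0.       0.       0.       0.      ]
top [ 0.49721992 -0.01316513  1.2578583 ] 366.8110506279606 [0.01723168 0.         0.         0.         0.        ]
{'time_s': 0.1, 'qpos': array([-1.24059036e+00,  3.00436444e-01,  1.52152287e+00, -1.44302990e-05,
        1.32073561e+00, -6.66181304e-02]), 'joint_vel': array([-0.0017296 , -0.00141406, -0.00094701,  0.00042099,  0.00025999,
        0.00048135]), 'tau': array([ 3.32583932e-04, -5.32650733e+01, -3.53285694e+01,  7.10368180e-02,
        2.35494808e-02, -6.61667013e-05]), 'ee_pos': array([ 0.2124812 , -0.50705226,  0.22392996]), 'eef_rot': array([-3.14049189e+00, -5.94305825e-05,  3.96827641e-01]), 'force': array([0.27254685, 1.10006545, 0.32752639]), 'moment': array([-0.00515806,  0.05835924, -0.00776858]), 'grip_width': 0.09368385352599758}
```

View pics/top0.png

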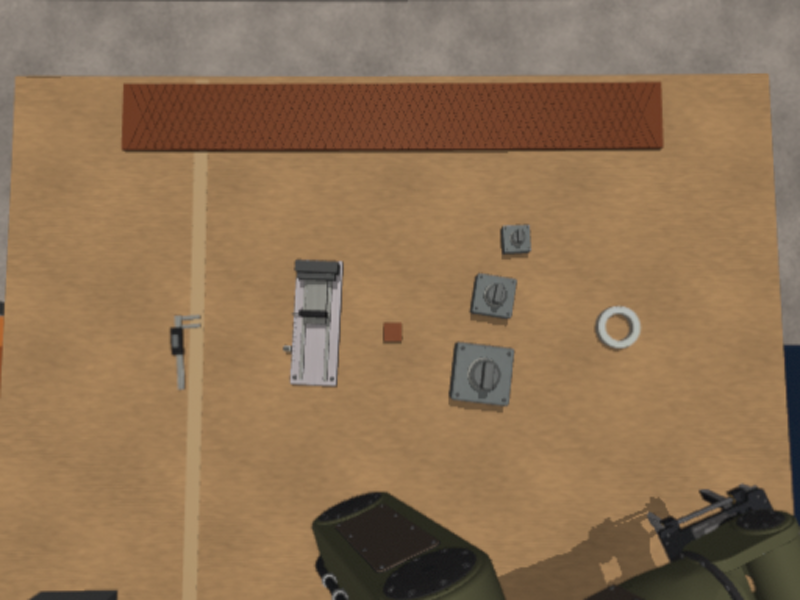

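View pics/side0.png

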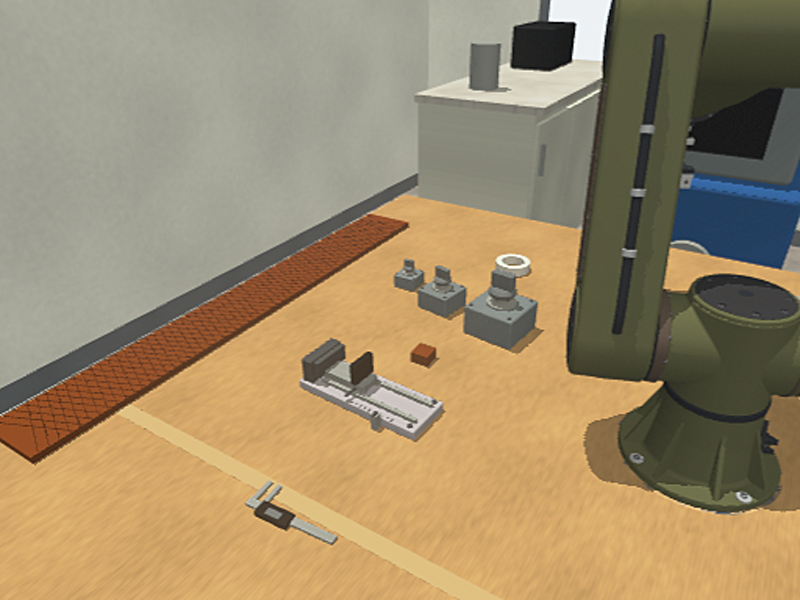

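The top view (800x600) shows three stop boxes: small at (516,240), middle at (494,297) and large at (483,375). I choose the middle one. The clamp is at (317,322), with its fixed jaw at (317,268), handle at (313,314) and mark clip at (288,348). Next I measure from depth and check the choice in one crop.

```bash
python3 - <<'E'
from h import *
c=load('top');X=cloud(c);s=512/800
def reg(u0,v0,u1,v1,z0,z1,name):
    m=np.zeros(X.shape[:2],bool);m[int(v0*s):int(v1*s),int(u0*s):int(u1*s)]=1
    m&=(X[...,2]>z0)&(X[...,2]<z1)
    P=X[m]
    if len(P)<4: print(name,len(P));return
    r=cv2.minAreaRect((P[:,:2]*1000).astype(np.float32)); print(name,len(P),'mean',(P.mean(0)*1000).round(1),'rect',np.round(r[0],1),np.round(r[1],1),round(r[2],2))
reg(462,262,525,330,.04,.06,'midbox top'); reg(462,262,525,330,.066,.084,'disc');reg(462,262,525,330,.094,.11,'rib')
reg(440,332,525,420,.06,.3,'large');reg(498,215,540,260,.03,.06,'small')
reg(280,250,350,395,.012,.026,'plate');reg(280,250,350,395,.078,.1,'handle');reg(280,250,350,395,.06,.076,'jaws');reg(275,335,296,360,.026,.05,'clip');reg(275,290,300,335,.026,.05,'pointer')
for n,(a,b,d,e) in {'top':(175,155,345,265),'side':(185,160,355,290)}.items():
    k=load(n); cv2.imwrite(f'pics/{n}crop.png',cv2.resize(k['pixels'][b:e,a:d,::-1],None,fx=4.4,fy=4.4,interpolation=cv2.INTER_CUBIC))
E
```

```text
midbox top 516 mean [ 604.8 -213.4   49.4] rect [ 605.9 -215.2] [85.  84.4] 79.7
disc 79 mean [ 604.5 -211.5   75.9] rect [ 603.7 -214. ] [41.8 37.6] 69.69
rib 52 mean [ 605.  -214.4  101.3] rect [ 606.1 -215.3] [14.  37.7] 77.99
large 1378 mean [ 442.8 -182.8   81.3] rect [ 442.3 -185.3] [119.7 119.8] 83.2
small 251 mean [ 729.5 -266.2   37. ] rect [ 730.5 -268.3] [58.1 55.9] 89.27
plate 1429 mean [514.9 164.6  19.6] rect [552.5 166.2] [101.5 269.8] 87.24
handle 82 mean [567.3 163.7  86.9] rect [566.8 164.9] [54.7 13.1] 89.76
jaws 317 mean [657.9 159.9  69. ] rect [620.3 159.7] [ 88.1 118.7] 89.18
clip 18 mean [495.8 226.2  32.9] rect [495.3 226.6] [14.7 10. ] 89.78
pointer 4 mean [570.1 209.2  33.6] rect [570.1 209.3] [9.9 0.1] 89.95
```

View pics/topcrop.png

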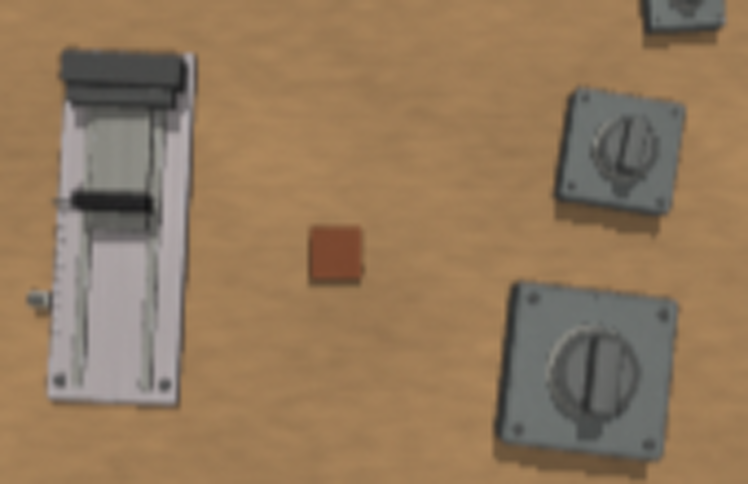

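View pics/sidecrop.png

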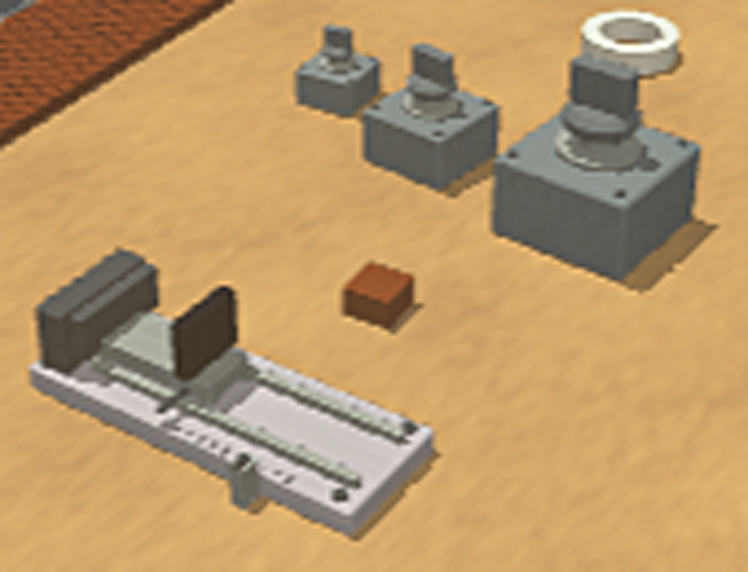

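The crop confirms the middle stop box: 85 mm top and rib at about -12°, centred on (606,-215) mm. Its neighbours measure 58 mm and 120 mm. On the clamp I see the handle, the pointer on the left and the clip further towards the robot. Starting the approach.

```bash
python3 -m creep '{"translation":[[160,118,0],[160,118,0],[160,118,0],[160,118,0],[160,118,0]],"yaw":[0.3,0.3,0.3,0.3,0.3],"gripper":[0,0,0,0,0]}' 20
python3 -c "
from h import *
o=ctrl.get_obs();print(o['qpos'].round(3),o['ee_pos'].round(4),o['eef_rot'].round(3))"
```

```text
time_s: 0.52
ee_pos: [0.3743, -0.387, 0.2238]
eef_rot: [-3.14, -0.0, 0.698]
force: [-0.4, -0.4, -0.2]
grip_width: 0.0944
[-0.87   0.275  1.554  0.     1.314  0.003] [ 0.3743 -0.387   0.2238] [-3.14  -0.     0.698]
```

```bash
python3 -m creep '{"translation":[[110,80,0],[150,115,0],[150,115,0],[150,115,0],[150,115,0]],"yaw":[0.6,0.6,0.6,0.6,0.6],"gripper":[0,0,0,0,0]}'
python3 -m creep '{"translation":[[82,57,0],[82,57,0],[82,57,0],[82,57,0],[82,57,0]],"yaw":[0.6,0.6,0.6,0.6,0.6],"gripper":[0,0,0,0,0]}'
python3 -m creep '{"translation":[[0,0,0],[0,0,0],[0,0,0],[0,0,0],[0,0,0]],"yaw":[0.6,0.6,0.6,0.6,0.6],"gripper":[0,0,0,0,0]}'
python3 -m creep '{"translation":[[0,0,-40],[0,0,-70],[0,0,-70],[0,0,-70],[0,0,-70]],"yaw":[0.43,0.43,0.43,0.43,0.43],"gripper":[120,120,120,120,120]}'
```

```text
time_s: 0.93
ee_pos: [0.5266, -0.2691, 0.2233]
eef_rot: [-3.14, -0.001, 1.306]
force: [-0.2, -1.3, -0.6]
grip_width: 0.0941
time_s: 1.35
ee_pos: [0.6093, -0.2108, 0.2223]
eef_rot: [-3.139, -0.002, 1.915]
force: [0.1, 0.1, -0.9]
grip_width: 0.0939
time_s: 1.77
ee_pos: [0.6092, -0.2108, 0.2218]
eef_rot: [-3.138, -0.003, 2.521]
force: [0.3, -0.1, -0.2]
grip_width: 0.094
time_s: 2.18
ee_pos: [0.609, -0.2107, 0.1509]
eef_rot: [-3.139, -0.004, 2.954]
force: [0.1, 0.2, -0.1]
grip_width: 0.0641
```

```bash
python3 -m creep '{"translation":[[-3,-4,-20],[-3,-4,-40],[-3,-4,-51],[-3,-4,-51],[-3,-4,-51]],"yaw":[-0.02,-0.02,-0.02,-0.02,-0.02],"gripper":[120,120,120,120,120]}'
python3 -m creep '{"translation":[[0,0,0],[0,0,0],[0,0,0],[0,0,0],[0,0,0]],"yaw":[0,0,0,0,0],"gripper":[240,240,240,240,240]}' 20
python3 -m creep '{"translation":[[0,0,0],[0,0,0],[0,0,0],[0,0,0],[0,0,0]],"yaw":[0,0,0,0,0],"gripper":[240,240,240,240,240]}'
python3 - <<'E'
from h import *
c=grab('side');cv2.imwrite('pics/grip1.png',cv2.resize(c['pixels'][120:240,220:380,::-1],None,fx=4,fy=4))
E
```

```text
time_s: 2.6
ee_pos: [0.6061, -0.2146, 0.1001]
eef_rot: [-3.139, -0.005, 2.933]
force: [-0.6, -0.8, 0.3]
grip_width: 0.0495
time_s: 3.02
ee_pos: [0.6062, -0.2146, 0.1005]
eef_rot: [-3.139, -0.004, 2.933]
force: [1.1, 0.1, -0.1]
grip_width: 0.02
time_s: 3.43
ee_pos: [0.6061, -0.2154, 0.1006]
eef_rot: [-3.138, -0.004, 2.933]
force: [-0.5, -5.4, -0.8]
grip_width: 0.0137
```

View pics/grip1.png

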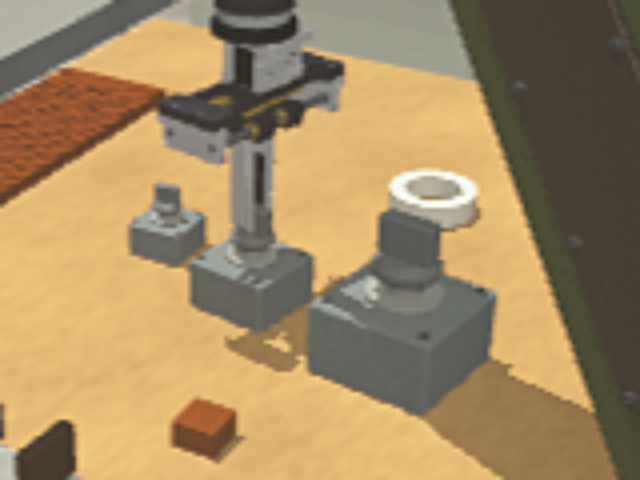

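The picture shows the fingers on the middle head's rib at crop (252,235), with a 13.7 mm opening, which fits the 14 mm rib. Now I press.

```bash
python3 -m creep '{"translation":[[0,-1,-2],[0,-1,-4],[0,-1,-6],[0,-1,-7],[0,-1,-7]],"yaw":[0,0,0,0,0],"gripper":[240,240,240,240,240]}'
python3 -m creep '{"translation":[[0,0,-1],[0,0,-2],[0,0,-2],[0,0,-2],[0,0,-2]],"yaw":[0,0,0,0,0],"gripper":[240,240,240,240,240]}'
```

```text
time_s: 3.9
ee_pos: [0.6062, -0.2161, 0.0937]
eef_rot: [-3.138, -0.004, 2.933]
force: [-0.9, 1.6, 4.6]
grip_width: 0.0139
time_s: 4.32
ee_pos: [0.6067, -0.2163, 0.0933]
eef_rot: [-3.138, -0.002, 2.933]
force: [-4.4, 1.9, 15.6]
grip_width: 0.0137
```

The head is bottomed: 15.6 N and about 7 mm of travel. Now I rise, open to let it spring up, then re-grip.

```bash
python3 -m creep '{"translation":[[0,0,3],[0,0,6],[0,0,7],[0,0,7],[0,0,7]],"yaw":[0,0,0,0,0],"gripper":[240,240,240,240,240]}'
python3 -m creep '{"translation":[[0,0,0],[0,0,0],[0,0,0],[0,0,0],[0,0,0]],"yaw":[0,0,0,0,0],"gripper":[170,170,170,170,170]}'
python3 - <<'E'
from h import *
c=grab('side');X=cloud(c)
r=X[150:240,220:320];m=(abs(r[...,0]-.606)<.025)&(abs(r[...,1]+.215)<.025)&(r[...,2]>.06)&(r[...,2]<.085)
print('disc z',np.percentile(r[m][:,2],[50,90,99]))
E
python3 -m creep '{"translation":[[0,0,0],[0,0,0],[0,0,0],[0,0,0],[0,0,0]],"yaw":[0,0,0,0,0],"gripper":[245,245,245,245,245]}' 20
```

```text
time_s: 4.73
ee_pos: [0.6065, -0.2161, 0.0998]
eef_rot: [-3.138, -0.002, 2.933]
force: [-2.9, 2.1, 1.2]
grip_width: 0.0141
time_s: 5.15
ee_pos: [0.6066, -0.2162, 0.0998]
eef_rot: [-3.138, -0.002, 2.933]
force: [-0.6, -0.7, -0.4]
grip_width: 0.0313
disc z [0.07601412 0.08145568 0.08474971]
time_s: 5.62
ee_pos: [0.6066, -0.2162, 0.0998]
eef_rot: [-3.138, -0.002, 2.933]
force: [0.2, 0.0, 0.1]
grip_width: 0.0138
```

```bash
python3 -m creep '{"translation":[[0,0,0],[0,0,0],[0,0,0],[0,0,0],[0,0,0]],"yaw":[-0.1,-0.2,-0.3,-0.4,-0.5],"gripper":[245,245,245,245,245]}'
python3 -m creep '{"translation":[[0,0,0],[0,0,0],[0,0,0],[0,0,0],[0,0,0]],"yaw":[-0.1,-0.2,-0.3,-0.38,-0.38],"gripper":[245,245,245,245,245]}'
python3 -c "
from h import *
o=ctrl.get_obs();print(o['moment'].round(3),o['grip_width'],o['tau'].round(2))"
python3 -m creep '{"translation":[[0,0,0],[0,0,0],[0,0,0],[0,0,0],[0,0,0]],"yaw":[-0.05,-0.1,-0.12,-0.12,-0.12],"gripper":[245,245,245,245,245]}'
python3 -c "
from h import *
o=ctrl.get_obs();print(o['moment'].round(3),o['grip_width'],o['tau'].round(2))"
```

```text
time_s: 6.03
ee_pos: [0.6063, -0.2169, 0.0999]
eef_rot: [-3.136, -0.002, 2.428]
force: [-2.0, -5.3, 0.5]
grip_width: 0.0136
time_s: 6.45
ee_pos: [0.6057, -0.2176, 0.0998]
eef_rot: [-3.135, -0.002, 2.043]
force: [-3.5, -3.6, 1.0]
grip_width: 0.0138
[-0.744  0.684  0.023] 0.013775840479046429 [  3.13 -67.93 -33.55   1.24  -0.5    1.84]
time_s: 6.87
ee_pos: [0.6056, -0.2178, 0.0998]
eef_rot: [-3.134, -0.002, 1.924]
force: [-3.2, -2.0, 1.8]
grip_width: 0.0143
[-0.502  0.476  0.478] 0.0142530056799199 [  1.7  -67.88 -33.34   1.02  -0.4    0.63]
```

```bash
python3 -m creep '{"translation":[[0,1,0],[0,1,0],[0,1,0],[0,1,0],[0,1,0]],"yaw":[0,-0.03,-0.06,-0.08,-0.08],"gripper":[245,245,245,245,245]}' 35
python3 -c "
from h import *
o=ctrl.get_obs();print(o['moment'].round(3),o['grip_width'],o['tau'].round(2))"
```

```text
time_s: 7.28
ee_pos: [0.6055, -0.2175, 0.0999]
eef_rot: [-3.134, 0.0, 1.845]
force: [-2.3, -7.0, -0.0]
grip_width: 0.0148
[-1.28   0.232  0.903] 0.01481411399700293 [  3.55 -68.21 -32.51   2.04   0.32   1.39]
```

The moment climbs and the pads start to wedge, so the head is at its stop. I release, rise, move off toward the clamp and check the rib angle.

```bash
python3 -m creep '{"translation":[[0,0,0],[0,0,0],[0,0,0],[0,0,0],[0,0,0]],"yaw":[0.05,0.05,0.05,0.05,0.05],"gripper":[120,120,120,120,120]}'
python3 -m creep '{"translation":[[0,0,40],[0,0,80],[0,0,90],[-10,120,90],[-10,120,90]],"yaw":[0,0,0,0,0],"gripper":[120,120,120,120,120]}'
python3 -m creep '{"translation":[[-40,240,0],[-40,240,0],[-40,240,0],[-40,240,0],[-40,240,0]],"yaw":[-0.2,-0.37,-0.37,-0.37,-0.37],"gripper":[120,120,120,120,120]}'
python3 - <<'E'
from h import *
c=grab('top');X=cloud(c)
r=X[160:220,290:345]
m=(r[...,2]>.094)&(r[...,2]<.11); P=r[m]
print(len(P),cv2.minAreaRect((P[:,:2]*1000).astype(np.float32)),P.mean(0))
cv2.imwrite('pics/after.png',cv2.resize(c['pixels'][130:270,170:350,::-1],None,fx=4,fy=4,interpolation=cv2.INTER_CUBIC))
E
```

```text
time_s: 7.7
ee_pos: [0.6056, -0.2173, 0.0999]
eef_rot: [-3.134, -0.0, 1.894]
force: [-0.2, 0.4, 0.2]
grip_width: 0.0448
time_s: 8.12
ee_pos: [0.5987, -0.1346, 0.1906]
eef_rot: [-3.136, 0.001, 1.89]
force: [0.5, 0.7, -0.7]
grip_width: 0.05
time_s: 8.53
ee_pos: [0.5646, 0.0686, 0.1908]
eef_rot: [-3.137, 0.001, 1.518]
force: [1.2, -0.3, 0.4]
grip_width: 0.0495
54 ((605.9310913085938, -214.95559692382812), (13.4638032913208, 37.231353759765625), 23.64444923400879) [ 0.60558089 -0.2143395   0.10185956]
```

View pics/after.png

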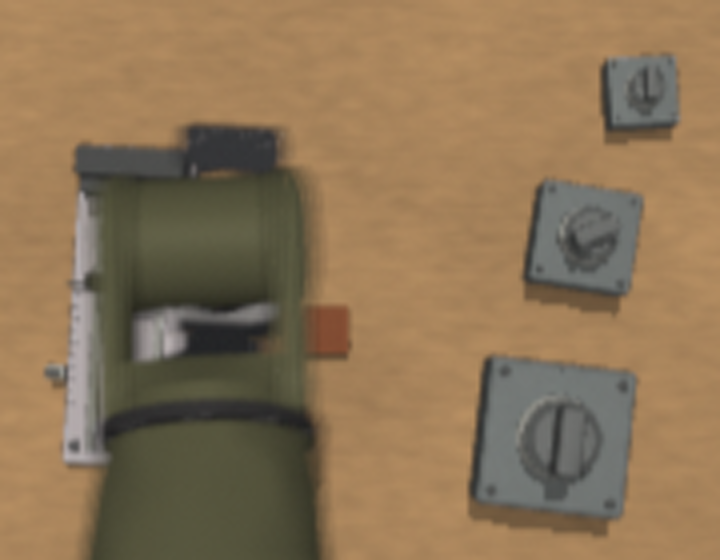

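```bash
python3 - <<'E'
from h import *
def pca(P):
    P=P[:,:2]-P[:,:2].mean(0); w,v=np.linalg.eigh(P.T@P); a=np.degrees(np.arctan2(v[1,1],v[0,1])); return (a+90)%180-90, np.sqrt(w/len(P))*np.sqrt(12)*1000
for n,(a,b,d,e) in {'top':(290,160,345,220),'side':(240,150,310,215)}.items():
    for k in range(2):
        c=grab(n);X=cloud(c);r=X[b:e,a:d]
        near=(np.hypot(r[...,0]-.606,r[...,1]+.215)<.03)
        P=r[near&(r[...,2]>.085)&(r[...,2]<.11)]
        print(n,len(P),pca(P) if len(P)>5 else '')
        bx=(np.hypot(r[...,0]-.606,r[...,1]+.215)<.07)&(abs(r[...,2]-.05)<.005)
        Q=r[bx]; print('box',len(Q),cv2.minAreaRect((Q[:,:2]*1000).astype(np.float32)))
c=load('top');cv2.imwrite('pics/head.png',cv2.resize(c['pixels'][165:215,292:342,::-1],None,fx=11,fy=11,interpolation=cv2.INTER_CUBIC))
E
```

```text
top 56 (np.float64(-65.72864591642076), array([13.87305598, 39.71837509]))
box 472 ((606.0105590820312, -215.0095977783203), (84.03856658935547, 84.19172668457031), 80.4823226928711)
top 56 (np.float64(-65.63709355552322), array([13.88628719, 39.50285047]))
box 478 ((605.9548950195312, -215.12811279296875), (84.76803588867188, 84.41436767578125), 80.48116302490234)
side 36 (np.float64(-63.4622345148091), array([13.60261686, 43.22340839]))
box 202 ((603.1842651367188, -211.5353240966797), (86.743408203125, 85.37141418457031), 82.61209106445312)
side 36 (np.float64(-63.44957539437081), array([13.62141209, 39.82193804]))
box 208 ((602.5476684570312, -211.75335693359375), (87.62165069580078, 85.74832916259766), 82.70890045166016)
```

View pics/head.png

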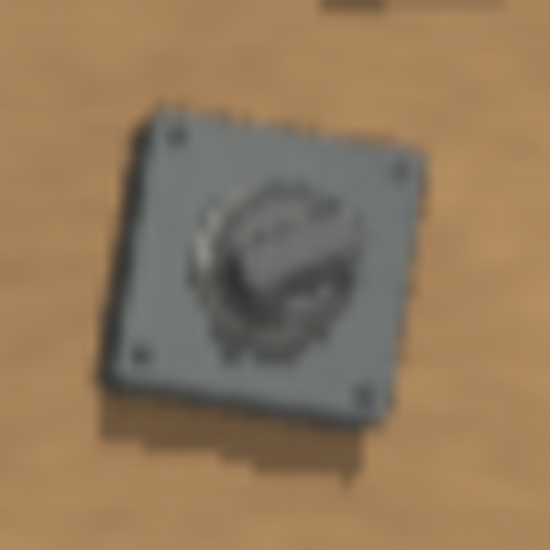

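The crop shows the rib at (290,245), turned about 56° (0.98 rad) from the box axis in both cameras, so the head is reset within measuring error. Next is the handle.

```bash
python3 -m creep '{"translation":[[2,40,0],[2,80,0],[2,96,0],[2,96,0],[2,96,-30]],"yaw":[0,0,0,0,0],"gripper":[120,120,120,120,120]}'
python3 -m creep '{"translation":[[0,0,-30],[0,0,-60],[0,0,-80],[0,0,-90],[0,0,-90]],"yaw":[0,0,0,0,0],"gripper":[120,120,120,120,120]}'
python3 -c "
from h import *
o=ctrl.get_obs();print(o['ee_pos'].round(4),o['qpos'].round(2))"
```

```text
time_s: 9.2
ee_pos: [0.5699, 0.1621, 0.1651]
eef_rot: [3.138, -0.001, 1.52]
force: [1.2, -0.1, -0.4]
grip_width: 0.0496
time_s: 9.62
ee_pos: [0.5694, 0.1603, 0.0731]
eef_rot: [-3.142, 0.0, 1.518]
force: [-0.6, 0.3, 0.7]
grip_width: 0.0503
[0.5694 0.1603 0.0731] [0.21 0.55 1.54 0.   1.05 0.27]
```

Centre on the handle, close on it, and look at pointer and mark from both views.

```bash
python3 -m creep '{"translation":[[-2,3,-2],[-2,3,-3],[-2,3,-3],[-2,3,-3],[-2,3,-3]],"yaw":[0,0,0,0,0],"gripper":[245,245,245,245,245]}' 45
python3 -m creep '{"translation":[[0,0,0],[0,0,0],[0,0,0],[0,0,0],[0,0,0]],"yaw":[0,0,0,0,0],"gripper":[245,245,245,245,245]}'
python3 - <<'E'
from h import *
a=grab('side')['pixels'][205:285,185:295,::-1];b=grab('top')['pixels'][160:250,170:280,::-1]
a=cv2.resize(a,(600,436),interpolation=cv2.INTER_CUBIC);cv2.imwrite('pics/h1s.png',a)
cv2.imwrite('pics/h1t.png',cv2.resize(b,None,fx=6,fy=6,interpolation=cv2.INTER_CUBIC))
E
```

```text
time_s: 10.03
ee_pos: [0.5678, 0.1634, 0.0709]
eef_rot: [3.14, -0.0, 1.518]
force: [0.2, -0.5, 0.4]
grip_width: 0.0199
time_s: 10.45
ee_pos: [0.5655, 0.1635, 0.0708]
eef_rot: [-3.137, 0.001, 1.519]
force: [-19.3, -0.6, 8.0]
grip_width: 0.0138
```

View pics/h1s.png

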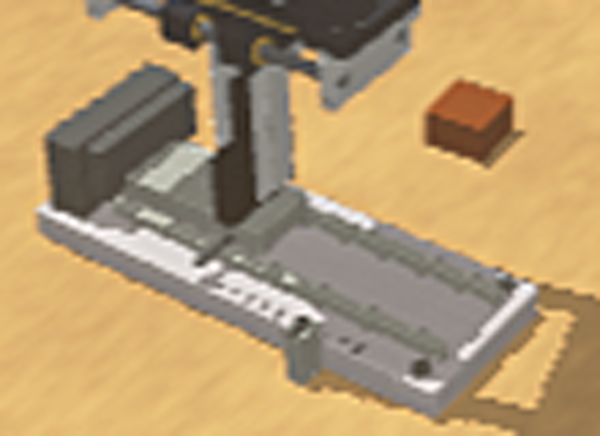

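The grip is on the handle (13.8 mm opening). In the side crop the pointer tip is at (203,262) and the mark tip at (303,322). I compute the pull.

```bash
python3 - <<'E'
from h import *
c=load('side')
f=lambda x,y:(185+(x+.5)/600*110-.5,205+(y+.5)/436*80-.5)
P=cast(c,[f(203,262),f(303,322)],.034)*1000
E=cast(c,[f(40,208),f(435,388)],.02)*1000; F=cast(c,[f(534,290)],.02)*1000
print(P.round(1),E.round(1),F.round(1))
a=np.arctan2(*(E[0]-E[1])[[1,0]]);print('yaw',np.degrees(a))
for y in(a,np.radians(-2.76)): print((P[0]-P[1])[:2]@[np.cos(y),np.sin(y)],(P[0]-P[1])[:2]@[-np.sin(y),np.cos(y)])
E
```

```text
[[565.9 211.9  34. ]
 [493.6 224.5  34. ]] [[683.9 206.9  20. ]
 [419.3 218.4  20. ]] [[414.  126.7  20. ]]
yaw -2.4935608847868886
72.81424086708995 -9.41137253118318
72.8572185558848 -9.072668310444103
```

View pics/h1t.png

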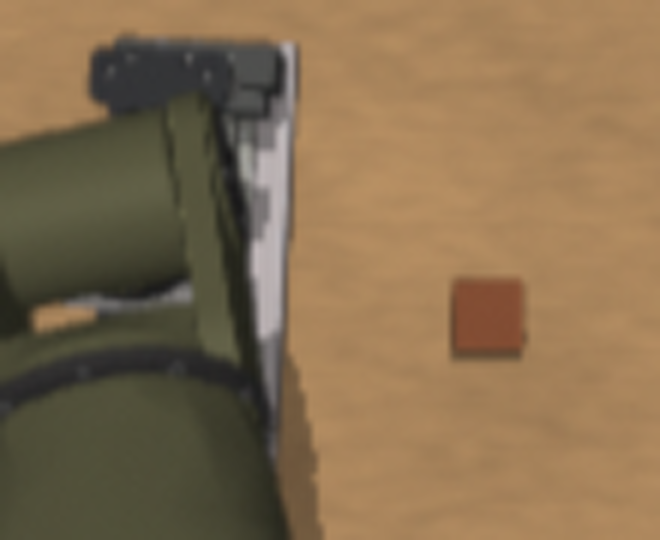

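The top view is occluded by the arm; only the side view is useful now. The pull is about 73 mm, so I pull most of it gently and then look again.

```bash
python3 -m creep '{"translation":[[-8,0,0],[-20,1,0],[-32,1.5,0],[-44,2,0],[-50,2.3,0]],"yaw":[0,0,0,0,0],"gripper":[245,245,245,245,245]}'
python3 -m creep '{"translation":[[-8,0.4,0],[-16,0.8,0],[-18,0.9,0],[-18,0.9,0],[-18,0.9,0]],"yaw":[0,0,0,0,0],"gripper":[245,245,245,245,245]}'
python3 - <<'E'
from h import *
c=grab('side');cv2.imwrite('pics/h2s.png',cv2.resize(c['pixels'][235:290,200:275,::-1],None,fx=10,fy=10,interpolation=cv2.INTER_CUBIC))
E
```

```text
time_s: 10.97
ee_pos: [0.5154, 0.1659, 0.0708]
eef_rot: [-3.139, 0.0, 1.519]
force: [8.9, 1.1, -11.8]
grip_width: 0.0138
time_s: 11.38
ee_pos: [0.4981, 0.1667, 0.0708]
eef_rot: [-3.142, 0.0, 1.52]
force: [9.3, 0.4, -10.5]
grip_width: 0.014
```

View pics/h2s.png

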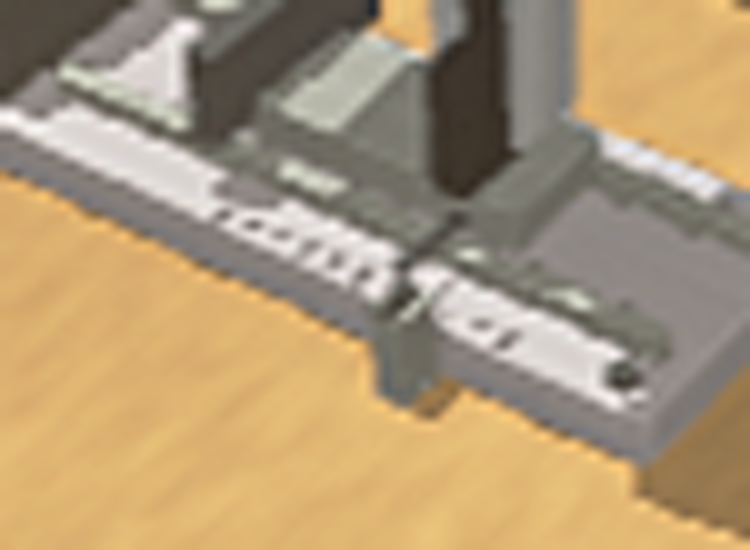

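The pointer runs from (462,215) to its tip at (402,262). The mark's dark bar is around (405,292), still ahead of it along -x. I locate both from dark pixels in clamp coordinates at z = 34 mm.

```bash
python3 - <<'E'
from h import *
c=load('side');g=cv2.cvtColor(c['pixels'],cv2.COLOR_RGB2GRAY)
r=g[252:270,230:252];print('cols 230..');print('\n'.join(f'{252+i} '+' '.join(f'{v:3d}' for v in row) for i,row in enumerate(r)))
y=np.radians(-2.6)
uv=[(246,256.5),(243,259),(240,261.5),(240,264.5),(240,265.5),(239.5,266)]
P=cast(c,uv,.034)[:,:2]*1000
print(np.c_[uv,P@[np.cos(y),np.sin(y)],P@[-np.sin(y),np.cos(y)]].round(1))
E
```

```text
cols 230..
252 199 193 169 136 114 108 110 110 111 110 108 115  99  64  49  55  56  52  49  72 115 126
253 178 205 201 208 163 106 111 112 109 109 110 112 118  83  50  52  51  50  93 122 127 121
254  99 109 153 137 118 122 128 131 123 112 109 111 114 103  86  64  52  92 121 127 123 123
255 150 105 101 101 114 122 123 123 127 119 111 116 114 114 118 119 121 117 120 129 127 124
256 229 197 145 134 115 100 126 134 126 123 126 136 129 118 102  75  88 109 113 109 112 115
257 220 223 228 233 167 113 106  98 123 132 123 121 142 125  93  72  88 108 112 112 111 112
258 216 217 219 222 226 232 175 118 112 108 122 136 119  90  77 116 132 121 111 109 112 112
259 159 144 202 218 220 222 225 231 215 155 108 103  87  85 112 123 124 127 118 110 116 113
260 166 209 226 154 183 219 220 223 231 194 126  85  83 102 105 138 206 212 155 122 134 126
261 196 219 192 135 192 223 183 202 201 127  71 125 166 170 144 109  94 121 131 122 119 135
262 124 138 188 222 231 164 109 192 232 159 120 211 236 233 232 174 120 105 100 115 126 121
263 128 129 125 136 184 152 198 234 203 138  95 156 215 225 165 198 233 175 116 108 105 117
264 123 125 129 131 128 134 180 220 166  98  73  84 195 161 188 221 219 224 230 212 150 106
265 119 121 126 129 130 132 119 136 109  63  82 187 142 158 212 217 215 217 219 222 227 196
266 148 115 128 126 125 128 120 104  86  97 178 145  87 165 180 203 218 213 215 217 219 223
267 193 192 141 110 127 128 126 117 111 124 109 100  98 121 199 226 224 158 140 198 217 217
268 185 183 188 197 148 111 124 117 110 112 105 104 103 105 118 181 218 225 228 227 156 142
269 182 183 185 189 194 199 161 114 109 112 106 105 105 112 122 124 136 181 217 163 113 193
[[246.  256.5 487.8 212.6]
 [243.  259.  488.3 226.1]
 [240.  261.5 488.8 239.4]
 [240.  264.5 481.2 249.6]
 [240.  265.5 478.6 252.9]
 [239.5 266.  478.5 255.4]]
```

```bash
python3 -m creep '{"translation":[[-2,0.1,0],[-4,0.2,0],[-6,0.3,0],[-6,0.3,0],[-6,0.3,0]],"yaw":[0,0,0,0,0],"gripper":[245,245,245,245,245]}'
python3 - <<'E'
from h import *
c=grab('side');g=cv2.cvtColor(c['pixels'],cv2.COLOR_RGB2GRAY)
r=g[254:270,232:254];print('cols 232..');print('\n'.join(f'{254+i} '+' '.join(f'{v:3d}' for v in row) for i,row in enumerate(r)))
cv2.imwrite('pics/h3s.png',cv2.resize(c['pixels'][245:280,220:265,::-1],None,fx=15,fy=15,interpolation=cv2.INTER_CUBIC))
E
```

```text
time_s: 11.85
ee_pos: [0.493, 0.167, 0.0708]
eef_rot: [3.14, 0.0, 1.52]
force: [10.5, -0.0, -9.5]
grip_width: 0.0135
cols 232..
254 149 189 202 154 125 130 123 111 109 109 110 114  93  61  53  51  52  71 115 127 122 121
255  98  98 107 116 121 122 128 118 111 116 112 110 115 119 109  86  95 128 130 123 122 123
256 146 131 116  99 124 133 125 123 126 137 128 115 111 114 101 101 112 112 112 123 130 124
257 227 231 189 131 105  97 123 131 119 120 138 132 108 108  85  72 101 113 111 110 113 107
258 219 220 225 231 175 118 111 106 118 136 128 121 116 100  75  94 109 109 111 111 115 105
259 201 216 217 222 224 229 212 149 108 106 119 127 101  69  95 124 118 111 116 112 114 105
260 225 154 183 220 219 221 223 229 216 153 104  85  73 107 130 125 123 125 133 126 119 119
261 191 133 191 222 181 198 219 226 212 141  81  74 118 122 102 125 197 165 117 136 128 108
262 187 222 232 164 109 191 223 227 157  70 119 213 241 218 150 103 100 112 124 121 120 121
263 124 135 184 151 197 234 199 132  94 123 210 233 231 174 132 131 121 108 104 116 136 127
264 129 131 125 134 179 219 164  99  74  88 199 207 149 126 130 204 232 212 149 106 101 101
265 125 126 130 131 118 136 108  62  82 188 146 104 126 130 197 225 220 222 227 195 134 108
266 129 127 125 128 122 104  87  95 179 146  91 114 163 213 224 215 214 217 218 222 228 232
267 141 110 124 127 125 116 111 123 107  98  99 124 202 228 225 157 139 198 216 217 218 218
268 188 197 146 110 123 117 110 111 105 104 103 106 119 180 219 225 228 225 157 141 197 215
269 185 189 193 199 160 113 108 111 106 105 104 110 123 124 136 180 215 163 113 192 219 213
```

View pics/h3s.png

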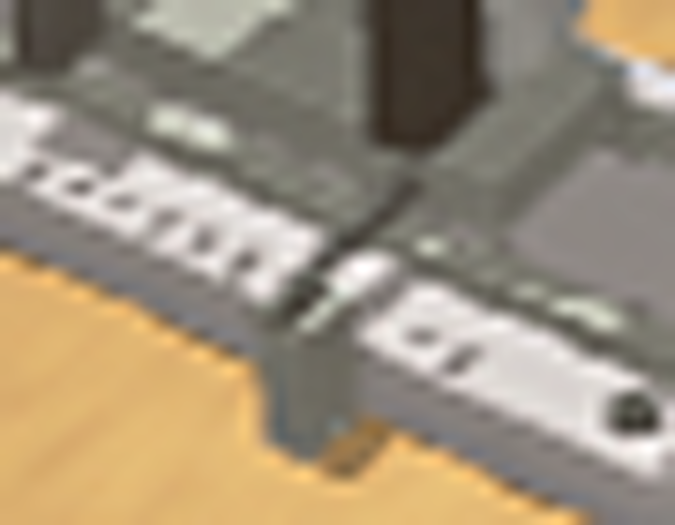

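The pointer and the mark bar now look nearly collinear: pointer from (410,185) to (310,270), mark at (295,300). I check it numerically.

```bash
cat > m.py <<'E'
from h import *
def meas():
    c=grab('side');g=cv2.cvtColor(c['pixels'],cv2.COLOR_RGB2GRAY).astype(float)
    y=np.radians(-2.6);out=[]
    for v in range(257,267):
        us=np.arange(236,250);w=np.clip(105-g[v,us],0,None)
        if v<260:w[us<243]=0
        w[abs(us-us[w.argmax()])>1]=0
        u=(w*us).sum()/w.sum(); P=cast(c,[(u,v)],.034)[0,:2]*1000
        out.append((v,round(u,2),round(P@[np.cos(y),np.sin(y)],1),round(P@[-np.sin(y),np.cos(y)],1)))
    return out
if __name__=='__main__': print(*meas(),sep='\n')
E
python3 m.py
```

```text
(257, np.float64(246.71), np.float64(484.8), np.float64(213.3))
(258, np.float64(246.17), np.float64(483.5), np.float64(217.7))
(259, np.float64(245.14), np.float64(483.3), np.float64(222.8))
(260, np.float64(243.63), np.float64(484.3), np.float64(228.6))
(261, np.float64(242.57), np.float64(484.2), np.float64(233.8))
(262, np.float64(241.0), np.float64(485.2), np.float64(239.6))
(263, np.float64(240.0), np.float64(485.0), np.float64(244.6))
(264, np.float64(240.21), np.float64(481.9), np.float64(247.6))
(265, np.float64(239.36), np.float64(481.3), np.float64(252.3))
(266, np.float64(238.2), np.float64(481.5), np.float64(257.4))
```

```bash
python3 -m creep '{"translation":[[-1,0,0],[-2.2,0.1,0],[-2.2,0.1,0],[-2.2,0.1,0],[-2.2,0.1,0]],"yaw":[0,0,0,0,0],"gripper":[245,245,245,245,245]}'
python3 m.py
python3 - <<'E'
from h import *
c=load('side');cv2.imwrite('pics/h4s.png',cv2.resize(c['pixels'][250:274,226:258,::-1],None,fx=20,fy=20,interpolation=cv2.INTER_CUBIC))
# top-view estimate from the start picture
t=load('top'); im=cv2.resize(cv2.imread('pics/top0.png'),(512,384),interpolation=cv2.INTER_AREA)
g=cv2.cvtColor(im,cv2.COLOR_BGR2GRAY);print(g[192:228,178:196])
X=cast(t,[(178,192),(195,192),(178,227)],.034)*1000;print(X.round(1))
E
```

```text
time_s: 12.37
ee_pos: [0.4916, 0.167, 0.0708]
eef_rot: [3.138, -0.0, 1.52]
force: [10.4, 0.9, -9.8]
grip_width: 0.0136
(257, np.float64(246.85), np.float64(484.5), np.float64(213.0))
(258, np.float64(246.59), np.float64(482.5), np.float64(217.0))
(259, np.float64(245.0), np.float64(483.6), np.float64(223.0))
(260, np.float64(244.26), np.float64(482.8), np.float64(227.7))
(261, np.float64(243.28), np.float64(482.5), np.float64(232.7))
(262, np.float64(242.0), np.float64(482.9), np.float64(238.1))
(263, np.float64(240.5), np.float64(483.8), np.float64(243.8))
(264, np.float64(240.14), np.float64(482.1), np.float64(247.7))
(265, np.float64(239.35), np.float64(481.4), np.float64(252.3))
(266, np.float64(238.25), np.float64(481.4), np.float64(257.3))
[[130 130 130 129 129 128 129 128 127 124 128 160 166 164 164 160 145 133]
 [129 130 129 128 128 127 127 126 124 122 130 160 165 163 164 160 146 132]
 [127 127 127 127 126 126 125 125 123 121 126 160 165 164 164 162 144 124]
 [128 128 127 126 126 126 126 126 125 122 126 160 165 164 163 159 142 121]
 [130 128 127 125 125 126 126 128 128 126 13
[... 1720 characters left out ...]
45 155 162 164 159 138 138 145 145]
 [133 134 136 135 127 130 136 136 135 151 159 163 164 160 142 136 135 145]
 [135 136 136 132 127 130 137 136 116 139 152 161 164 161 144 134 130 152]
 [135 135 130 111 104 104 114 129 102 140 156 161 164 161 142 133 129 157]
 [135 135 128 102  90  87  97 122 100 144 160 162 163 160 137 131 127 157]
 [136 135 133 121 106  96  99 106  94 137 152 161 164 159 135 130 124 156]
 [136 136 135 132 121  98  94  94  98 144 157 162 164 159 135 129 122 155]
 [135 135 134 133 126 102  96  96 110 152 163 163 164 159 136 128 118 153]
 [134 134 134 133 130 120 118 118 124 149 162 163 164 160 143 128 112 152]]
[[597.  244.5  34. ]
 [596.8 187.7  34. ]
 [480.5 242.9  34. ]]
```

View pics/h4s.png

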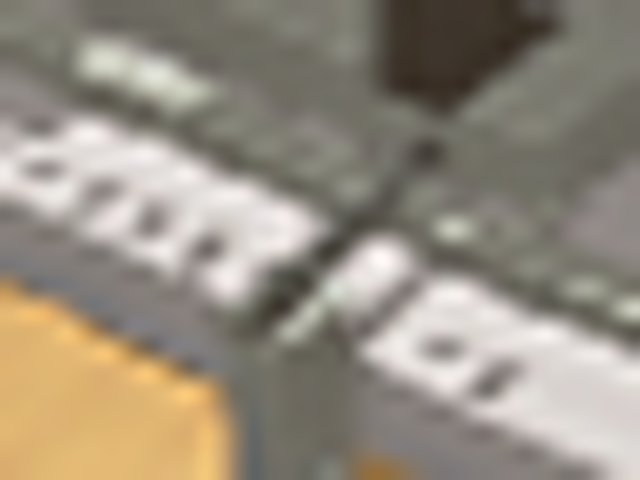

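By the side view the residual is about 1.4 mm, and by the starting top view about 0.6 mm. I want about 1 mm more, and the steady lag is about 0.9 mm, so I command 2 mm.

```bash
python3 -m creep '{"translation":[[-1,0,0],[-2,0.1,0],[-2,0.1,0],[-2,0.1,0],[-2,0.1,0]],"yaw":[0,0,0,0,0],"gripper":[245,245,245,245,245]}'
python3 m.py | awk '{print}' 
python3 - <<'E'
from h import *
c=load('side');cv2.imwrite('pics/h5s.png',cv2.resize(c['pixels'][250:274,226:258,::-1],None,fx=20,fy=20,interpolation=cv2.INTER_CUBIC))
o=ctrl.get_obs();print(o['ee_pos'].round(4),o['joint_vel'].round(4),o['force'].round(1),o['grip_width'])
E
```

```text
time_s: 12.83
ee_pos: [0.4902, 0.1671, 0.0708]
eef_rot: [3.137, -0.0, 1.52]
force: [10.3, -0.1, -9.7]
grip_width: 0.0135
(257, np.float64(247.37), np.float64(483.3), np.float64(212.2))
(258, np.float64(247.44), np.float64(480.5), np.float64(215.7))
(259, np.float64(246.42), np.float64(480.3), np.float64(220.8))
(260, np.float64(244.73), np.float64(481.7), np.float64(226.9))
(261, np.float64(244.14), np.float64(480.5), np.float64(231.3))
(262, np.float64(242.3), np.float64(482.2), np.float64(237.6))
(263, np.float64(240.5), np.float64(483.8), np.float64(243.8))
(264, np.float64(240.14), np.float64(482.1), np.float64(247.7))
(265, np.float64(239.35), np.float64(481.4), np.float64(252.3))
(266, np.float64(238.23), np.float64(481.4), np.float64(257.3))
[0.4902 0.1671 0.0708] [-0.0022  0.0007 -0.0003 -0.0002  0.     -0.0001] [10.8  0.7 -9.9] 0.014262543571698844
```

Pointer at 481.4 and mark at 481.6, so they are aligned. I check that it holds steady and that the head and bystanders are unchanged, then hand in.

```bash
python3 - <<'E'
from h import *; from m import meas
for i in range(12): ctrl.camera('side')
o=meas();print('pointer',np.mean([r[2] for r in o[:6]]),'mark',np.mean([r[2] for r in o[7:]]))
s=ctrl.get_obs();print(s['time_s'],s['ee_pos'].round(4),s['grip_width'],s['force'].round(1))
X=cloud(grab('top'));r=X[160:220,290:345];P=r[(r[...,2]>.094)&(r[...,2]<.11)];print('rib',cv2.minAreaRect((P[:,:2]*1000).astype(np.float32)))
ctrl.hand_in()
E
```

```text
pointer 481.43333333333334 mark 481.63333333333327
13.5333 [0.4902 0.1671 0.0708] 0.013799984218872779 [10.9  0.3 -9.1]
rib ((606.163818359375, -215.52757263183594), (13.485103607177734, 38.01049041748047), 23.534133911132812)
the job is handed in; nothing more can be done
```

I did the three steps in order and handed the job in at 13.5 s of the 58 s allowed, with the gripper still holding the clamp handle at the mark.

- **Press:** I chose the middle stop station (85 mm box). I gripped the rib and pressed the head about 7 mm until it bottomed at 15.6 N. Then I rose and opened the gripper, and the head sprang back up.
- **Turn:** I turned the head clockwise about 1.0 rad, until the moment rose and the pads started to wedge. Afterwards the rib stood about 0.98 rad from the box axis in both cameras. That fits the stop at 1.0 within measuring error, but a last hundredth or two is unconfirmed.
- **Pull:** I pulled the handle about 75 mm.
    - **Side view:** pointer and mark agree to about 0.2 mm. The row-by-row scatter is 1 to 2 mm.
    - **Starting top view:** it suggested a pull of about 74.5 mm, so the two disagree by up to 1 mm.
- **Hold:** the pose and pointer did not move over the last 0.7 s, with a grip opening of 13.8 mm and about 11 N of pull.
- **Not checked:** I never went near the tape, coupon or caliper, but I took no closing measurement of where they lie. The viewer's picture limit was reached before the last alignment picture, so that check is numerical only.

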